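# Clamp a connecting rod in its bench fixture

## Task

A connecting rod sits ready in the holding fixture with its swing clamp still open. With a finger, push the clamp strap round by its side until it stops against its stop pin, with its nose over the middle of the rod, then push the cam lever all the way down flat so that the rod is clamped, and leave it down. Only push: do not pick up or shift the rod, and leave the loose parts and tools around it alone.

Things in the scene. Friction and masses are not known exactly. Their poses are not given: they have to be found in the camera images.
- fixture: Steel fixture plate, 270 x 150 x 18 mm, bolted down. Origin: centre of its underside, on the bench; x along plate and rod, y across, z up. On it: the rod along x at y = -30 mm; the round clamp post (46 mm flange, 32 mm boss 45 mm above the bench) at x = 0, y = +40; a thin stop pin (top 62 mm above the bench) at x = -17.5, y = +10. All else fixed on it is under 50 mm above the bench.
- post_axis (a point): point on the vertical axis of the clamp post, about which strap and lever swing, 63 mm above the bench (mid-thickness of the open strap). Fixed.
- swing (a joint): Swing of the strap (and the lever on it) about the post, rad. 0: against the stop pin, square across the rod, nose to the fixture's -y, pad over the rod. Positive: swung away, anticlockwise seen from above; at 1.57 the nose points to the fixture's +x; limit 2.15. Starts at 1.3 to 2.0. Friction (0.15 Nm, about 3 N near the nose) holds it where it is left.
- strap: Clamp strap: black steel bar 26 mm wide (20 at the nose), 16 thick, reaching 83 mm from the post axis to the nose end, 22 behind it. Open, its underside is 55 mm and its top 71 mm above the bench, so it passes 5 mm over the rod's ends and 9 mm over its beam. Origin on the post axis at bench height; its -y points to the nose, z up. It swings with the joint; the cam sinks it by up to 3 mm.
- strap_nose (a point): centre of the underside of the 14 mm steel pad under the strap's nose, 70 mm from the post axis, 48 mm above the bench when open (2 mm above the rod's beam).
- lever (a joint): Cam lever's angle on its cross pin, rad. 0: open, the lever stands up, leaning 15 degrees back from vertical, away from the strap's nose. Grows as it is pushed over backwards and down. 1.31: fully down, level, pointing away from the nose, the strap clamped. Starts at 0 to 0.15. It stays where it is left; about 3 N at its end moves it, up to about 4 N at the finish.
- lever_pin (a point): Centre of the lever's cross pin, on the post axis, 82 mm above the bench. The lever turns about it in the vertical plane of the strap. The cams and stud head around it (27 mm wide) reach 95 mm above the bench.
- lever_end (a point): Centre of the thumb pad at the end of the lever, 80 mm from the pin: pad 22 mm wide, 11 thick, 26 long (the lever's end is 93 mm from the pin). The bar below it is 15 mm wide and 8 thick. Open, the end is about 172 mm above the bench; fully down, the lever's axis lies 82 mm above the bench.
- rod: Connecting rod in the fixture: forged steel, 216 mm long, loose on its seats, about 0.6 kg. Origin: under mid-beam, in the plane of its lower end faces, 26 mm above the bench; x to the small end, z up. Ends 24 mm thick (tops 50 mm above the bench), beam 22 mm wide, top 46 mm above the bench. Big end (72 mm, 86 over its lugs) 75 mm to -x, small end (38 mm) 85 mm to +x.
- spare_rod: a second rod of the same kind lying loose on the bench, to be left alone; same origin and axes, 24 mm high.
- piston: aluminium piston, 82 mm across, 62 mm high, standing on the bench beside the plate. Origin: centre of its underside. Leave alone.
- wrist_pin: steel wrist pin, 22 mm across, 62 mm long, standing on end on the plate's corner (top 80 mm above the bench). Origin: centre of its lower end. Leave alone.
- socket: deep socket, 24 mm across, 50 mm high, standing on the plate (top 68 mm above the bench). Origin: centre of its lower end. Leave alone.
- screwdriver: screwdriver, 200 mm long, 26 mm handle, lying on the bench beside the plate. Origin: under its middle; x to the tip. Leave alone.
- wrench: open-end wrench, 180 mm long, 8 mm high, lying on the bench. Origin: under its middle. Leave alone.
- spray_can: white spray can, 65 mm across, 186 mm high, standing on the bench. Origin: centre of its underside. Leave alone.
Mind the look-alikes: they are no part of the job. What is shaped like the rod but green is not meant.

How it is judged:
On the way, in this order (a step that is already met when the one before it is completed fails the run):
1. the strap stands against its stop (within 0.08 rad), over the rod, with the cam lever still up (below 0.6 rad) (value of joint swing below 0.08 rad and value of joint lever below 0.6 rad), for 0.2 s.
2. the cam lever is fully down (within 0.1 rad) and the strap presses on the rod with more than 8 N (value of joint lever above 1.21 rad and contact force between strap and rod above 8 N), for 0.2 s.
At the end, for the whole second after the job is handed in: The strap stands against its stop (within 0.08 rad) with its nose pad within 10 mm of the middle of the rod, the cam lever is within 0.1 rad of fully down and stays there by itself, the strap presses on the rod with more than 8 N, and the rod is at rest within 6 mm of where it started (all of step 2 and value of joint swing below 0.08 rad and horizontal distance between strap_nose and rod below 0.01 m and distance of rod from where it was at the start of the episode below 0.006 m and linear speed of rod below 0.01 m/s); the robot touches nothing.
It fails at once if the rod in the fixture is lifted or shifted by more than 6 mm (distance of rod from where it was at the start of the episode above 0.006 m).
It fails at once if a loose part or tool is moved by more than 15 mm or lifted (distance of any of spare_rod, piston, wrist_pin, socket, screwdriver, wrench, spray_can from where it was at the start of the episode above 0.015 m).
It also fails if it takes over 51 s, if anything falls off the work surface, if the arm or the gripper's body presses on something with over 40 N, if the wrist force passes 120 N, or if a joint passes its speed limit or range.

## Robot

A 7-joint arm with a two-finger parallel gripper is mounted at the origin on the work surface. World frame = base frame: x ahead of the robot, y to its left, z up, the work surface at z = 0. Lengths are in m, angles in rad, forces in N, time in s.
With the tool pointing down it reaches from about 0.35 to 0.9 m from the base axis. Payload 7.2 kg.
Tool frame: the origin (TCP) lies between the finger pads; the fingertips stand 19 mm ahead of it and the grasp point (between the pads) is the TCP; z points along the fingers, y is the line along which they close (so a half turn about z gives the same grasp; the last joint's range is limited). The gripper opens to 88 mm and grips with 3 to 60 N. Pads are 20 mm wide; open, the fingers measure 115 mm over their backs; the gripper's body (75 mm by 178 mm) begins 61 mm behind the grasp point.
Start: joints at [1.177, 0.411, -0.013, 1.596, 0.006, 1.134, -0.082], TCP at [0.2, -0.592, 0.242] pointing down, gripper open.
Joint ranges: [-2.95, 2.95], [-0.29, 1.99], [-1.47, 1.44], [0.14, 2.54], [-1.03, 4.17], [0.13, 1.85], [-2.86, 2.86]. Speed limits (rad/s): [2.39, 2.39, 3.01, 3.01, 3.14, 3.14, 3.14].

## Interface

Orientations are given as a unit quaternion [x, y, z, w].
In Python, from rig import manip gives the robot as it stands. The module is installed in compiled form; this text tells all that it offers.
- The arm moves only by the tool servo_tool, never from a script. Its argument "motion" is a list of rows, each an object with "gripper": the opening, from 0 (shut) to 1 (fully open); "xyz": the shift along the tool's x, y, z in mm, a list of three; "turn": the turn, a rotation vector about the tool's x, y, z in degrees, a list of three. A call has 1 to 20 rows; each row shifts and turns the commanded pose from where the row before left it, along the tool's axes as they then stand; what a row does not reach is not made up. A row lasts 1/10 s, in which the tool goes at most 50 mm and 8.59 degrees, less where a joint would pass 70% of its speed; a pose out of reach is approached as far as the arm can. A call with a gripper value outside its range is refused whole. The fingers move at their own pace and stop on an object; "squeeze" is the grip in N (left out, the last holds). Time passes only in rows, so rows that do not move let the fingers close. It gives the time, the measured TCP pose, the force, the opening and the grip force at its end, in the units of the state.
- manip.state(): the state, without advancing time (a new reading comes with each control period).
- manip.camera(name): name is "side" or "top"; returns the picture (480x640x3 uint8, blue, green, red); there is no depth.
- manip.get_calibration(name): a dict with "K" (3x3 intrinsics, pixels), "T" (4x4, takes a point from camera to world coordinates). Camera axes: x right, y up, looking along -z (the intrinsics and any distortion apply to the point x, -y, -z); pixel columns grow to the right and rows downward; lengths in m; the calibration is good to about 2 mm. A picture is of the moment at which its call begins. get_calibration takes no time and is no camera call.
- manip.finish_job(): hands the job in; it is judged then, once.
Trained networks look in the newest picture that a camera, given by its name, has taken for a name from the list of things; names that differ only in an ending like _2 or _b are one class to them, and where a whole thing is asked for, a point or a joint stands for the part that bears it (a point fixed in the world has none). Each returns a list of dicts, best first, with "conf" (0 to 1); they miss things now and then, are a little off and sometimes report something else, mostly with a low value. They report only what shows in the picture. A call takes as long as a camera call. They do not tell look-alikes from the thing itself.
- manip.recognise(camera, name): "extent" ([left, top, width, height] in pixels, round what is visible of it).
The state is a dict: "t": time; "joint_pos": joint angles; "qd": joint speeds; "tau": joint torques, N m; "ee_pos": TCP position; "orientation": TCP orientation; "contact_force": force on the tool from outside, world axes, zero at the start; "wrist_torque": the same for the moment, N m; "gripper_width": opening from 0.0 (shut) to 1.0 (fully open); "grip_force": force on a finger pad.
Only numpy, scipy, OpenCV 4.12 (cv2) and the standard library are available. Lean on these libraries where they do the work, as an engineer would, in place of code of your own. Each camera call takes 0.05 s, during which the arm holds its last target. There are 200 camera calls.

## Working session

There is one attempt and no reset: what is moved stays moved. The work goes in short steps, Python scripts to look and compute and a tool call to move; the robot and the scene stay as the last step left them, time stands still between calls to the robot, and variables do not carry over. Pictures are saved under pics/ and viewed, at most 10 in all, crops included, and the job is handed in when it is done.

Besides the shell and the picture viewer there is one more tool, called after "Request:" as name([rows], argument=value, ...), one row to a line, values as JSON. servo_tool: Moves the arm, as the interface text tells. Its arguments: {"type":"object","properties":{"motion":{"type":"array"},"squeeze":{"type":"number"}},"required":["motion"]}

```bash
mkdir -p pics
python3 - <<'E'
from rig import manip
import cv2
for c in("side","top"):
    im=manip.camera(c); cv2.imwrite(f"pics/{c}0.png",im)
    k=manip.get_calibration(c); print(c,k["K"].round(1).tolist(),k["T"].round(3).tolist(),[x for x in k if x not in"KT"])
    for n in("fixture","strap","lever","rod","lever_end"):
        print(n,[(round(d["conf"],2),[round(v) for v in d["extent"]]) for d in manip.recognise(c,n)[:3]])
s=manip.state();print(s["t"],s["ee_pos"],s["orientation"])
E
```

```text
side [[442.7, 0.0, 315.7], [0.0, 442.7, 236.3], [0.0, 0.0, 1.0]] [[-0.887, 0.274, -0.371, 0.07], [-0.462, -0.514, 0.723, 0.779], [0.008, 0.813, 0.582, 0.785], [0.0, 0.0, 0.0, 1.0]] []
fixture [(0.84, [249, 229, 110, 65])]
strap [(0.8, [265, 251, 36, 13])]
lever [(0.48, [291, 231, 16, 29])]
rod [(0.87, [229, 350, 84, 80]), (0.66, [388, 230, 46, 59])]
lever_end [(0.51, [291, 230, 17, 26])]
top [[465.3, 0.0, 319.7], [0.0, 465.3, 244.3], [0.0, 0.0, 1.0]] [[0.008, 0.983, -0.182, 0.254], [-1.0, 0.006, -0.012, -0.028], [-0.01, 0.182, 0.983, 1.471], [0.0, 0.0, 0.0, 1.0]] []
fixture [(0.71, [304, 202, 52, 80])]
strap [(0.65, [315, 236, 4, 4]), (0.59, [324, 206, 29, 68]), (0.49, [315, 213, 8, 20])]
lever []
rod [(0.9, [324, 206, 28, 66]), (0.85, [196, 253, 41, 65]), (0.58, [360, 297, 58, 54])]
lever_end [(0.63, [312, 233, 12, 10])]
0.6 [ 0.20005089 -0.59211778  0.24167914] [9.86760952e-01 1.62181449e-01 1.69526794e-05 2.08451018e-05]
```

Run:
```python
import cv2
a=cv2.imread("pics/side0.png")[200:320,200:460];b=cv2.imread("pics/top0.png")[180:310,270:430]
cv2.imwrite("pics/s1.png",cv2.resize(a,(780,360),interpolation=2))
cv2.imwrite("pics/t1.png",cv2.resize(b,(720,585),interpolation=2))
```

```text
(no output)
```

View pics/s1.png

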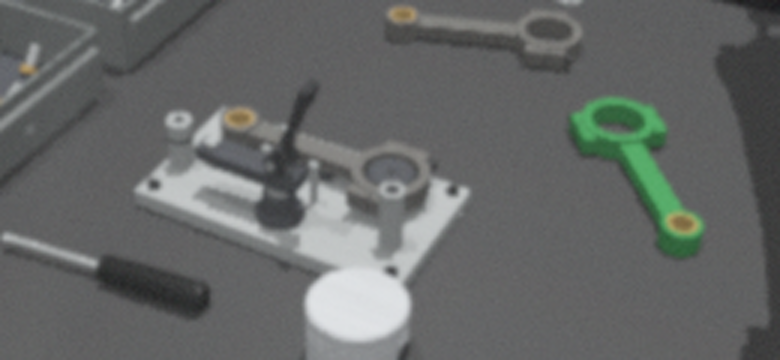

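View pics/t1.png

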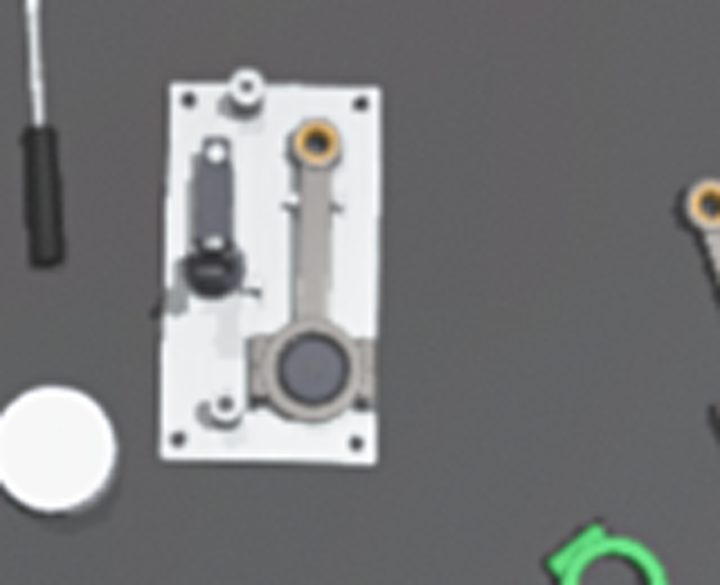

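View pics/side0.png

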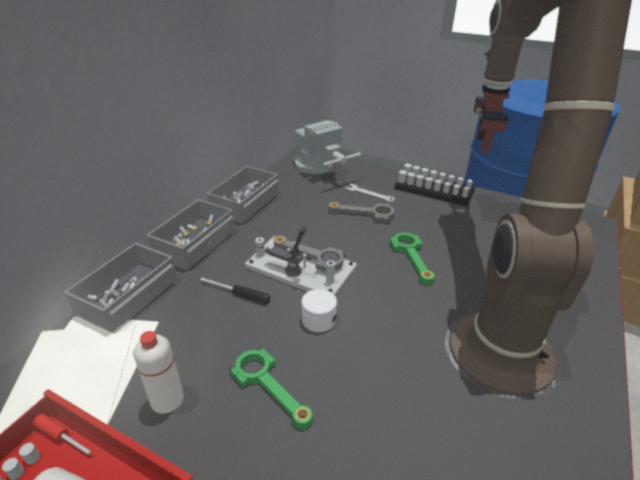

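```bash
cat > h.py <<'E'
from rig import manip
import numpy as np
def proj(c,P):
    k=manip.get_calibration(c);T=k["T"];P=np.atleast_2d(P)
    q=(P-T[:3,3])@T[:3,:3];u=k["K"]@np.c_[q[:,0],-q[:,1],-q[:,2]].T
    return (u[:2]/u[2]).T
def back(c,uv,z):
    k=manip.get_calibration(c);T=k["T"];d=np.linalg.inv(k["K"])@[*uv,1];d=T[:3,:3]@[d[0],-d[1],-d[2]]
    return T[:3,3]+d*(z-T[2,3])/d[2]
def w(f,p):
    x,y,a=f;p=np.atleast_2d(p);c,s=np.cos(a),np.sin(a)
    return np.c_[x+c*p[:,0]-s*p[:,1],y+s*p[:,0]+c*p[:,1],p[:,2]]
E
python3 - <<'E'
from h import *
from scipy.optimize import least_squares
C=np.array([[.135,.075,.018],[.135,-.075,.018],[-.135,-.075,.018],[-.135,.075,.018]])
t=np.array([[172,84],[381,89],[376,463],[162,460]])/4.5+[270,180]
s=np.array([[136,190],[220,108],[469,190],[405,278]])/3+[200,200]
for use in("t","s","ts"):
    r=lambda f:np.concatenate([((proj(c,w(f,C))-o).ravel()) for c,o in(("top",t),("side",s)) if c[0] in use])
    q=least_squares(r,[.2,.0,0]);print(use,q.x,q.fun.round(1))
f=q.x;np.save("f.npy",f)
print("post",w(f,[0,.04,.063]))
for n,uv,z in(("nose",(215,150),.071),("wp",(246,85),.08),("wp2",(225,405),.07),("leverend",(216,261),.165),("smallend",(316,142),.05),("bigend",(312,368),.05)):
    p=back("top",np.array(uv)/4.5+[270,180],z);d=p[:2]-f[:2];c,si=np.cos(f[2]),np.sin(f[2]);print(n,p.round(3),"fix",(c*d[0]+si*d[1]).round(4),(-si*d[0]+c*d[1]).round(4))
E
```

```text
t [ 0.53603997 -0.04560751 -0.01565579] [-0.   0.1 -0.1 -0.1  0.2  0.2 -0.2 -0.2]
s [ 0.53722011 -0.04555407  0.01429905] [-0.5  0.2 -0.  -0.7  1.  -2.1 -0.4  1.9]
ts [ 0.53667763 -0.04547912 -0.00203167] [-0.6  0.2 -0.7 -0.6  0.8 -0.3  0.4 -0.1 -0.2 -0.3  0.9 -1.   1.2 -1.4
 -1.   2.4]
post [[ 0.53675889 -0.0054792   0.063     ]]
nose [ 0.61  -0.005  0.071] fix 0.0736 0.0407
wp [ 0.654 -0.026  0.08 ] fix 0.1175 0.0197
wp2 [ 0.434 -0.013  0.07 ] fix -0.103 0.0321
leverend [ 0.514 -0.008  0.165] fix -0.023 0.0377
smallend [ 0.622 -0.075  0.05 ] fix 0.0851 -0.0295
bigend [ 0.462 -0.072  0.05 ] fix -0.0744 -0.027
```

Request:
servo_tool([
  {"gripper":0,"xyz":[15,-12,0],"turn":[0,0,0]},
  {"gripper":0,"xyz":[30,-24,0],"turn":[0,0,0]},
  {"gripper":0,"xyz":[30,-24,0],"turn":[0,0,0]},
  {"gripper":0,"xyz":[30,-24,0],"turn":[0,0,0]},
  {"gripper":0,"xyz":[30,-24,0],"turn":[0,0,0]},
  {"gripper":0,"xyz":[30,-24,0],"turn":[0,0,0]},
  {"gripper":0,"xyz":[30,-24,0],"turn":[0,0,0]},
  {"gripper":0,"xyz":[30,-24,0],"turn":[0,0,0]},
  {"gripper":0,"xyz":[30,-24,0],"turn":[0,0,0]},
  {"gripper":0,"xyz":[30,-24,0],"turn":[0,0,0]},
  {"gripper":0,"xyz":[30,-24,0],"turn":[0,0,0]},
  {"gripper":0,"xyz":[30,-24,0],"turn":[0,0,0]},
  {"gripper":0,"xyz":[30,-24,0],"turn":[0,0,0]},
  {"gripper":0,"xyz":[30,-24,0],"turn":[0,0,0]},
  {"gripper":0,"xyz":[30,-24,0],"turn":[0,0,0]},
  {"gripper":0,"xyz":[30,-24,0],"turn":[0,0,0]},
  {"gripper":0,"xyz":[30,-24,0],"turn":[0,0,0]},
  {"gripper":0,"xyz":[30,-24,0],"turn":[0,0,0]},
  {"gripper":0,"xyz":[30,-24,0],"turn":[0,0,0]},
  {"gripper":0,"xyz":[25,-17,0],"turn":[0,0,0]},
], squeeze=10)

```text
t: 2.6
ee_pos: [0.6019, 0.0342, 0.2418]
orientation: [0.987, 0.164, 0.0, -0.0]
contact_force: [0.2, 0.6, 0.4]
gripper_width: 0.001
grip_force: 0.0
```

Request:
servo_tool([
  {"gripper":0,"xyz":[0,0,0],"turn":[0,0,-8]},
  {"gripper":0,"xyz":[0,0,0],"turn":[0,0,-8.5]},
  {"gripper":0,"xyz":[0,0,0],"turn":[0,0,-8.5]},
  {"gripper":0,"xyz":[0,0,0],"turn":[0,0,-8.5]},
  {"gripper":0,"xyz":[0,0,0],"turn":[0,0,-8.5]},
  {"gripper":0,"xyz":[0,0,0],"turn":[0,0,-8.5]},
  {"gripper":0,"xyz":[0,0,0],"turn":[0,0,-8.5]},
  {"gripper":0,"xyz":[0,0,0],"turn":[0,0,-8.5]},
  {"gripper":0,"xyz":[0,0,0],"turn":[0,0,-8.5]},
  {"gripper":0,"xyz":[0,0,0],"turn":[0,0,-8.5]},
  {"gripper":0,"xyz":[0,0,0],"turn":[0,0,-8.5]},
  {"gripper":0,"xyz":[0,0,0],"turn":[0,0,-8.5]},
  {"gripper":0,"xyz":[0,0,0],"turn":[0,0,-8.5]},
  {"gripper":0,"xyz":[0,0,0],"turn":[0,0,-8.5]},
  {"gripper":0,"xyz":[0,0,0],"turn":[0,0,-8.5]},
  {"gripper":0,"xyz":[0,0,0],"turn":[0,0,-8.5]},
  {"gripper":0,"xyz":[0,0,0],"turn":[0,0,-8.5]},
  {"gripper":0,"xyz":[0,0,0],"turn":[0,0,-8.5]},
  {"gripper":0,"xyz":[0,0,0],"turn":[0,0,-8.5]},
  {"gripper":0,"xyz":[0,0,0],"turn":[0,0,0]},
])

```text
t: 4.6
ee_pos: [0.6013, 0.0312, 0.2416]
orientation: [0.001, 1.0, -0.0, -0.0]
contact_force: [0.3, 0.2, -0.1]
gripper_width: 0.003
grip_force: 0.0
```

Request:
servo_tool([
  {"gripper":0,"xyz":[0,0,20],"turn":[0,0,0]},
  {"gripper":0,"xyz":[0,0,30],"turn":[0,0,0]},
  {"gripper":0,"xyz":[0,0,30],"turn":[0,0,0]},
  {"gripper":0,"xyz":[0,0,30],"turn":[0,0,0]},
  {"gripper":0,"xyz":[0,0,30],"turn":[0,0,0]},
  {"gripper":0,"xyz":[0,0,15],"turn":[0,0,0]},
  {"gripper":0,"xyz":[0,0,8],"turn":[0,0,0]},
  {"gripper":0,"xyz":[0,0,0],"turn":[0,0,0]},
  {"gripper":0,"xyz":[0,0,0],"turn":[0,0,0]},
])

```text
t: 5.5
ee_pos: [0.6026, 0.0307, 0.0798]
orientation: [0.003, 1.0, 0.0, 0.001]
contact_force: [-0.6, 0.7, 0.3]
gripper_width: 0.01
grip_force: 0.0
```

Run:
```python
from rig import manip
import cv2
s=manip.state();print(s["ee_pos"],s["contact_force"],s["joint_pos"].round(2) if hasattr(s["joint_pos"],"round") else s["joint_pos"])
a=manip.camera("side")[190:320,200:400];b=manip.camera("top")[180:300,270:430]
a=cv2.resize(a,(400,260),interpolation=2);b=cv2.resize(b,(346,260),interpolation=2)
import numpy as np;cv2.imwrite("pics/d.png",np.hstack([a,b]))
```

```text
[0.60260791 0.03066318 0.07982149] [-0.62861613  0.66515135  0.2717264 ] [ 0.47  0.73 -0.87  1.76  0.66  0.97  0.9 ]
```

View pics/d.png

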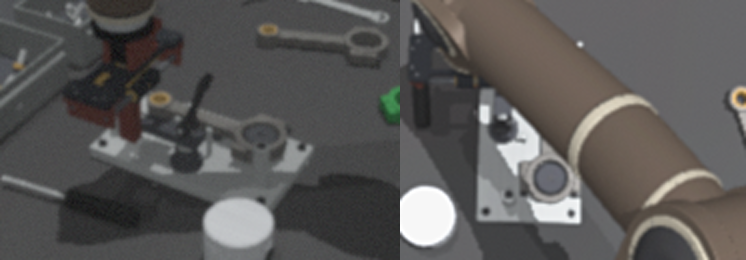

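Request:
servo_tool([
  {"gripper":0,"xyz":[0,-4,1.5],"turn":[0,0,0]},
  {"gripper":0,"xyz":[0,-5,1.5],"turn":[0,0,0]},
  {"gripper":0,"xyz":[-2.1,-5.9,0],"turn":[0,0,5]},
  {"gripper":0,"xyz":[-2.1,-5.9,0],"turn":[0,0,5]},
  {"gripper":0,"xyz":[-2.1,-5.9,0],"turn":[0,0,5]},
  {"gripper":0,"xyz":[-2.1,-5.9,0],"turn":[0,0,5]},
  {"gripper":0,"xyz":[-2.1,-5.9,0],"turn":[0,0,5]},
  {"gripper":0,"xyz":[-2.1,-5.9,0],"turn":[0,0,5]},
  {"gripper":0,"xyz":[0,0,0],"turn":[0,0,0]},
  {"gripper":0,"xyz":[0,0,0],"turn":[0,0,0]},
])

```text
t: 6.6
ee_pos: [0.6063, -0.0161, 0.0757]
orientation: [0.261, 0.965, -0.0, 0.0]
contact_force: [0.0, -0.2, 0.3]
gripper_width: 0.006
grip_force: 0.0
```

Run:
```python
from rig import manip
import cv2
s=manip.state();print(s["ee_pos"],s["contact_force"])
a=manip.camera("side")[220:310,230:365]
cv2.imwrite("pics/e.png",cv2.resize(a,(675,450),interpolation=2))
```

```text
[ 0.60631777 -0.01614909  0.07573274] [ 0.01253855 -0.22690622  0.34217725]
```

View pics/e.png

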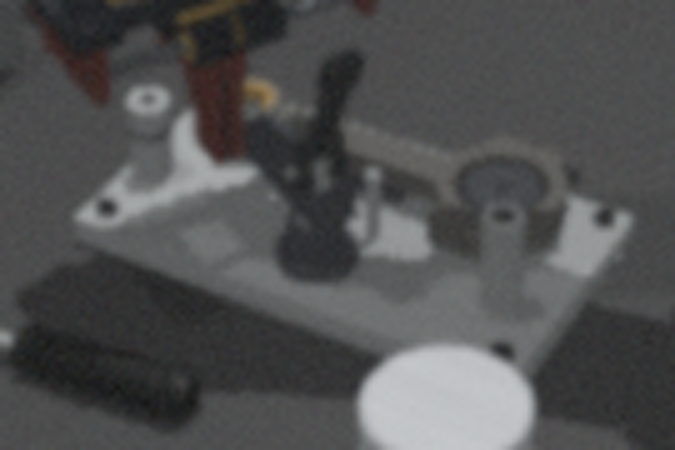

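Request:
servo_tool([
  {"gripper":0,"xyz":[-2.1,-5.9,0],"turn":[0,0,5]},
  {"gripper":0,"xyz":[-2.1,-5.9,0],"turn":[0,0,5]},
  {"gripper":0,"xyz":[-2.1,-5.9,0],"turn":[0,0,5]},
  {"gripper":0,"xyz":[-2.1,-5.9,0],"turn":[0,0,5]},
  {"gripper":0,"xyz":[-2.1,-5.9,0],"turn":[0,0,5]},
  {"gripper":0,"xyz":[-2.1,-5.9,0],"turn":[0,0,5]},
  {"gripper":0,"xyz":[-2.1,-5.9,0],"turn":[0,0,5]},
  {"gripper":0,"xyz":[-2.1,-5.9,0],"turn":[0,0,5]},
  {"gripper":0,"xyz":[-2.1,-5.9,0],"turn":[0,0,5]},
  {"gripper":0,"xyz":[-2.1,-5.9,0],"turn":[0,0,5]},
  {"gripper":0,"xyz":[0,0,0],"turn":[0,0,0]},
])

```text
t: 7.75
ee_pos: [0.5731, -0.0664, 0.0759]
orientation: [0.645, 0.764, 0.0, 0.0]
contact_force: [0.9, -0.4, 0.7]
gripper_width: 0.003
grip_force: 0.1
```

Request:
servo_tool([
  {"gripper":0,"xyz":[-1.1,-2.9,0],"turn":[0,0,2.5]},
  {"gripper":0,"xyz":[-1.1,-2.9,0],"turn":[0,0,2.5]},
  {"gripper":0,"xyz":[-1.1,-2.9,0],"turn":[0,0,2.5]},
  {"gripper":0,"xyz":[-1.1,-2.9,0],"turn":[0,0,2.5]},
])

```text
t: 8.15
ee_pos: [0.5628, -0.0713, 0.0759]
orientation: [0.708, 0.706, 0.001, 0.0]
contact_force: [2.7, 1.6, 0.3]
gripper_width: 0.004
grip_force: 1.1
```

Request:
servo_tool([
  {"gripper":0,"xyz":[0,-1,0],"turn":[0,0,0]},
  {"gripper":0,"xyz":[0,-1,0],"turn":[0,0,0]},
])

```text
t: 8.35
ee_pos: [0.5606, -0.0717, 0.0758]
orientation: [0.708, 0.706, 0.0, 0.0]
contact_force: [2.4, 1.2, 1.0]
gripper_width: 0.005
grip_force: 1.3
```

Request:
servo_tool([
  {"gripper":0,"xyz":[0,-1,0],"turn":[0,0,0]},
  {"gripper":0,"xyz":[0,-1,0],"turn":[0,0,0]},
])

```text
t: 8.55
ee_pos: [0.5601, -0.0717, 0.0761]
orientation: [0.708, 0.706, 0.002, 0.001]
contact_force: [9.7, 0.8, -4.8]
gripper_width: 0.002
grip_force: 4.9
```

Request:
servo_tool([
  {"gripper":0,"xyz":[0,-1,0],"turn":[0,0,0]},
  {"gripper":0,"xyz":[0,0,0],"turn":[0,0,0]},
  {"gripper":0,"xyz":[0,0,0],"turn":[0,0,0]},
])

```text
t: 8.85
ee_pos: [0.5601, -0.0717, 0.0762]
orientation: [0.709, 0.706, 0.002, 0.002]
contact_force: [11.2, 0.5, -6.1]
gripper_width: 0.008
grip_force: 5.4
```

Request:
servo_tool([
  {"gripper":0,"xyz":[0,6,0],"turn":[0,0,0]},
  {"gripper":0,"xyz":[0,12,0],"turn":[0,0,0]},
  {"gripper":0,"xyz":[0,0,-20],"turn":[0,0,0]},
  {"gripper":0,"xyz":[0,0,-30],"turn":[0,0,0]},
  {"gripper":0,"xyz":[0,0,-30],"turn":[0,0,0]},
  {"gripper":0,"xyz":[0,0,-20],"turn":[0,0,0]},
  {"gripper":0,"xyz":[0,0,0],"turn":[0,0,0]},
])

```text
t: 9.55
ee_pos: [0.5766, -0.0722, 0.1784]
orientation: [0.709, 0.705, 0.001, 0.002]
contact_force: [-0.1, 0.9, -0.7]
gripper_width: 0.009
grip_force: 0.0
```

Run:
```python
from rig import manip
import cv2
s=manip.state();print(s["t"],s["ee_pos"],s["orientation"],s["contact_force"])
a=manip.camera("side")[215:305,250:370]
b=manip.camera("top");print(manip.recognise("side","lever"),manip.recognise("side","strap"))
cv2.imwrite("pics/g.png",cv2.resize(a,(600,450),interpolation=2))
```

```text
9.55 [ 0.5765962  -0.07215314  0.17835892] [0.70898278 0.70522314 0.00102944 0.00163766] [-0.14885788  0.94675556 -0.70730257]
[{'extent': [283.2, 232.0, 17.2, 25.2], 'conf': 0.45}] [{'extent': [285.7, 242.9, 26.8, 19.2], 'conf': 0.84}, {'extent': [282.8, 229.9, 15.0, 25.4], 'conf': 0.27}]
```

View pics/g.png

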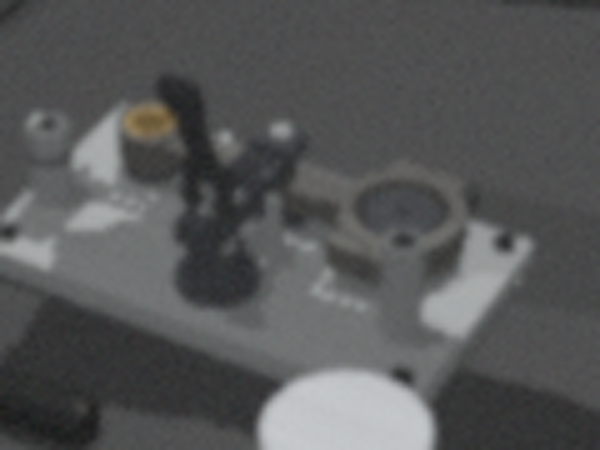

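Request:
servo_tool([
  {"gripper":0,"xyz":[0,-20,0],"turn":[0,0,0]},
  {"gripper":0,"xyz":[14,-20,0],"turn":[0,0,0]},
  {"gripper":0,"xyz":[28,0,0],"turn":[0,0,0]},
  {"gripper":0,"xyz":[10,0,2],"turn":[0,0,0]},
  {"gripper":0,"xyz":[10,0,0],"turn":[0,0,0]},
  {"gripper":0,"xyz":[5,0,0],"turn":[0,0,0]},
  {"gripper":0,"xyz":[0,0,0],"turn":[0,0,0]},
])

```text
t: 10.45
ee_pos: [0.5355, -0.0045, 0.1733]
orientation: [0.709, 0.705, -0.0, -0.0]
contact_force: [-0.5, 1.2, -0.0]
gripper_width: 0.003
grip_force: 0.0
```

Request:
servo_tool([
  {"gripper":0,"xyz":[7,0,1],"turn":[0,0,0]},
  {"gripper":0,"xyz":[7,0.3,1],"turn":[0,0,0]},
  {"gripper":0,"xyz":[8,0.3,2],"turn":[0,0,0]},
  {"gripper":0,"xyz":[6,0.3,3],"turn":[0,0,0]},
  {"gripper":0,"xyz":[5.5,0.3,4],"turn":[0,0,0]},
  {"gripper":0,"xyz":[5,0.3,4],"turn":[0,0,0]},
  {"gripper":0,"xyz":[0,0,0],"turn":[0,0,0]},
])

```text
t: 11.15
ee_pos: [0.5368, 0.0349, 0.1581]
orientation: [0.709, 0.706, 0.0, -0.001]
contact_force: [0.2, -0.3, -0.7]
gripper_width: 0.008
grip_force: 0.1
```

Request:
servo_tool([
  {"gripper":0,"xyz":[4.5,0,4.5],"turn":[0,0,0]},
  {"gripper":0,"xyz":[4.2,0,5],"turn":[0,0,0]},
  {"gripper":0,"xyz":[3.8,0,5.2],"turn":[0,0,0]},
  {"gripper":0,"xyz":[3.3,0,5.7],"turn":[0,0,0]},
  {"gripper":0,"xyz":[3,0,6],"turn":[0,0,0]},
  {"gripper":0,"xyz":[2.6,0,6.2],"turn":[0,0,0]},
])

```text
t: 11.75
ee_pos: [0.5375, 0.0558, 0.1257]
orientation: [0.709, 0.705, 0.0, 0.0]
contact_force: [0.0, 1.2, 3.5]
gripper_width: 0.007
grip_force: 1.6
```

Request:
servo_tool([
  {"gripper":0,"xyz":[1.5,0,5],"turn":[0,0,0]},
  {"gripper":0,"xyz":[1.2,0,5],"turn":[0,0,0]},
  {"gripper":0,"xyz":[0.8,0,4],"turn":[0,0,0]},
  {"gripper":0,"xyz":[0.5,0,3],"turn":[0,0,0]},
  {"gripper":0,"xyz":[0,0,0],"turn":[0,0,0]},
])

```text
t: 12.25
ee_pos: [0.537, 0.0588, 0.1085]
orientation: [0.709, 0.705, -0.0, -0.0]
contact_force: [-0.0, -0.1, -0.4]
gripper_width: 0.005
grip_force: 0.1
```

Request:
servo_tool([
  {"gripper":0,"xyz":[0,0,1.5],"turn":[0,0,0]},
  {"gripper":0,"xyz":[0,0,1.5],"turn":[0,0,0]},
  {"gripper":0,"xyz":[0,0,0],"turn":[0,0,0]},
])

```text
t: 12.55
ee_pos: [0.5371, 0.0589, 0.106]
orientation: [0.709, 0.705, -0.0, 0.0]
contact_force: [-1.1, 1.5, 3.1]
gripper_width: 0.011
grip_force: 1.8
```

Nearly down; continue gently until it stops.

Request:
servo_tool([
  {"gripper":0,"xyz":[0,0,1.5],"turn":[0,0,0]},
  {"gripper":0,"xyz":[0,0,1.5],"turn":[0,0,0]},
  {"gripper":0,"xyz":[0,0,0],"turn":[0,0,0]},
])

```text
t: 12.85
ee_pos: [0.5375, 0.0592, 0.1043]
orientation: [0.709, 0.705, 0.0, 0.001]
contact_force: [-3.9, 1.5, 15.3]
gripper_width: 0.007
grip_force: 7.7
```

Request:
servo_tool([
  {"gripper":0,"xyz":[0,0,1],"turn":[0,0,0]},
  {"gripper":0,"xyz":[0,0,1],"turn":[0,0,0]},
  {"gripper":0,"xyz":[0,0,0],"turn":[0,0,0]},
])

```text
t: 13.15
ee_pos: [0.5378, 0.0593, 0.1032]
orientation: [0.709, 0.705, 0.0, 0.001]
contact_force: [-7.0, 0.0, 24.7]
gripper_width: 0.004
grip_force: 12.2
```

Request:
servo_tool([
  {"gripper":0,"xyz":[0,0,-5],"turn":[0,0,0]},
  {"gripper":0,"xyz":[0,0,-15],"turn":[0,0,0]},
  {"gripper":0,"xyz":[0,0,-30],"turn":[0,0,0]},
  {"gripper":0,"xyz":[0,0,-30],"turn":[0,0,0]},
  {"gripper":0,"xyz":[0,0,-30],"turn":[0,0,0]},
  {"gripper":0,"xyz":[0,0,-20],"turn":[0,0,0]},
  {"gripper":0,"xyz":[0,0,0],"turn":[0,0,0]},
  {"gripper":0,"xyz":[0,0,0],"turn":[0,0,0]},
])

```text
t: 13.95
ee_pos: [0.537, 0.0585, 0.231]
orientation: [0.709, 0.705, -0.0, 0.0]
contact_force: [0.1, 1.0, -0.9]
gripper_width: 0.006
grip_force: 0.0
```

Run:
```python
from h import *
import cv2
s=manip.state();print(s["t"],s["ee_pos"],s["contact_force"])
a=manip.camera("side")[215:305,250:370]
P=np.array([.5367,-.0056]);v=np.array([.0157,1.])
for n,(d,z) in dict(end=(.08,.082),nose=(-.07,.069),pin=(0,.082)).items(): print(n,((proj("side",[*(P+d*v),z])[0]-[250,215])*5).round())
cv2.imwrite("pics/i.png",cv2.resize(a,(600,450),interpolation=2))
```

```text
13.95 [0.53704614 0.05851567 0.23098135] [ 0.05984354  1.02104483 -0.90365393]
end [136. 271.]
nose [285. 134.]
pin [219. 184.]
```

View pics/i.png

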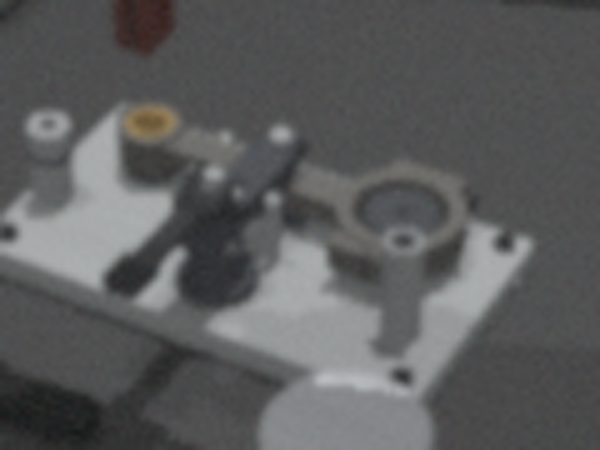

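The lever lies flat with its end at about (132, 270), where (136, 271) was predicted. The strap nose is over the rod at (282, 133), and the gripper is clear.

```bash
python3 -c "
from rig import manip
print(manip.finish_job())"
```

```text
the job is handed in; nothing more can be done
None
```

The strap is against its stop over the rod and the cam lever is flat down; I handed the job in at about 14 s with the gripper clear, but it returned no verdict and I did not measure the clamp force on the rod.

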